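Weigh a forged cleaver blank on the hanging scale

TASK

Take the broad-bladed cleaver blank out of the wooden rack and hang it by its ring on the hook of the hanging spring scale, letting its weight come on gently so that the scale is never pulled to the end of its travel. Leave it hanging free and still, with the pointer settled so the weight can be read, and leave the narrow knife blank in the rack and the other things on the bench where they are.

Things in the scene. Friction and masses are not known exactly. Their poses are not given: they have to be found in the camera images.
- cleaver: Broad dark steel blank, 200 mm tall, standing blade-down in the rack (may lean 5 deg). Origin on the blade's bottom end below the handle; z up to the ring, x in the blade plane, y square to it. Blade 5 mm thick, x -30 to +40, z 0 to 85 mm; handle bar 16 (x) by 9 (y) mm on x = 0, z 85 to 154. 0.30 to 0.46 kg, centre of mass x 3, z 80 mm: it hangs nearly upright by the ring.
- cleaver_ring (a point): Centre of the ring at the top of the cleaver blank's handle, at x = 0, z = 174 mm of the blank. Round bar 8 mm thick, 36 mm inside and 52 mm outside diameter; the ring lies in the blade plane, its hole's axis is the blank's y.
- knife: Narrow forged blank in the other outer slot of the rack: same height, handle and ring, but a blade only 36 mm wide (x -18 to +18 mm) and 100 mm long. Origin and axes as for the cleaver. To be left in the rack.
- rack: Fixed hardwood block 115 (x) by 195 (y) by 42 mm high, origin at the centre of its underside. Three slots along x, 65 mm apart in y, 30 mm deep, 7.5 mm wide. The blanks stand in the two outer slots, in either order, the middle one empty: bottom ends 12 mm above the bench, their axes along the rack's, so the blanks' -x edge faces the robot.
- stand: Fixed gallows stand carrying the dial scale. Origin on the bench straight below the hook's axis. 30 mm square post at y = +170 mm (foot 120 mm square), its arm along y above the scale at z 500 to 530 mm. Round scale housing, 116 mm across, 38 mm deep along x, a dial on both faces, z 344 to 460 mm. Free space below the hook and on its -x, +x and -y sides.
- hook_seat (a point): Resting point on the hook bar at the bottom of its bend, 265 mm above the bench when empty; axes as the stand's. Hook of 6 mm round bar in the stand's y-z plane: shank on the +y side, open upturned tip 15 mm to -y, its top 16 mm above the seat; lowest point 6 mm below the seat; free up to 40 mm above it. A ring goes on from the -y side, hole axis along y; hung, its centre is 18 mm below the seat.
- hook (a joint): How far the scale's hook is pulled down, m: 0 empty, 0.030 at the end of its travel (the stop). Spring 327 N/m, about 30 mm per kg, lightly damped; the pointers turn with it.
- hammer: Bystander: forged steel hammer head blank, a bar 85 (x) by 34 by 34 mm with a 27 by 19 mm hole through its top, lying on the bench; origin at the centre of its underside.
- billet: Bystander: dark wooden handle billet 40 (x) by 150 (y) by 36 mm high lying on the bench; origin at the centre of its underside.
There are look-alikes about, which are no part of the job. What is shaped like the cleaver but purple or yellow is not meant.

How it is judged:
At the end, for the whole second after the job is handed in: The cleaver blank hangs free by its ring in the bend of the hook (ring centre 10 to 25 mm below the seat), its bottom end more than 40 mm above the bench, the hook pulled down more than 6 mm by its weight, and everything still: blank slower than 20 mm/s and 0.2 rad/s, hook slower than 5 mm/s (distance between cleaver_ring and hook_seat below 0.025 m and z of cleaver_ring in the frame of hook_seat below -0.01 m and value of joint hook above 0.006 m and contact force between cleaver and stand above 2 N and height (world z) of cleaver above 0.04 m and linear speed of cleaver below 0.02 m/s and angular speed of cleaver below 0.2 rad/s and not (velocity of joint hook above 0.005 m/s) and not (velocity of joint hook below -0.005 m/s)); the robot touches nothing.
It fails at once if the scale is pulled or slammed to the end of its travel (hook beyond 28 mm) (value of joint hook above 0.028 m).
It fails at once if the narrow knife blank is shifted by more than 30 mm (distance of knife from where it was at the start of the episode above 0.03 m).
It fails at once if the hammer head is shifted by more than 30 mm (distance of hammer from where it was at the start of the episode above 0.03 m).
It fails at once if the wooden billet is shifted by more than 30 mm (distance of billet from where it was at the start of the episode above 0.03 m).
It also fails if it takes over 58 s, if anything falls off the work surface, if the arm or the gripper's body presses on something with over 40 N, if the wrist force passes 120 N, or if a joint passes its speed limit or range.

ROBOT

A 7-joint arm with a two-finger parallel gripper is mounted at the origin on the work surface. World frame = base frame: x ahead of the robot, y to its left, z up, the work surface at z = 0. Lengths are in m, angles in rad, forces in N, time in s.
With the tool pointing down it reaches from about 0.4 to 0.85 m from the base axis. Payload 4.5 kg.
Tool frame: the origin (TCP) lies on the centre line of the jaws, within the pads' length; the fingertips stand 8 mm ahead of it and the grasp point (between the pads) lies 11 mm behind it; z points along the fingers, x is the direction in which the jaws open and shut, and the axes are right-handed (so a half turn about z gives the same grasp; the last joint's range is limited). The gripper opens to 88 mm and grips with 3 to 60 N. Pads are 18 mm wide; open, the fingers measure 123 mm over their backs; the gripper's body (75 mm by 187 mm) begins 45 mm behind the grasp point.
Start: joints at [-1.079, 0.689, -0.195, 1.565, 0.157, 0.902, -0.215], TCP at [0.276, 0.561, 0.247] pointing down, gripper open.
Joint ranges: [-3.01, 3.01], [-0.46, 2.08], [-1.47, 1.51], [0.13, 2.56], [-1, 4.14], [0.04, 2.09], [-2.66, 2.66]. Speed limits (rad/s): [2.57, 2.57, 3.14, 3.14, 3.14, 3.14, 3.14].

INTERFACE

Orientations are given as a unit quaternion [x, y, z, w].
In Python, from plant import r gives the robot as it stands.
- The arm moves only by the shell command python3 -m pendant 'ROWS' [FORCE]. ROWS is JSON, a list of rows, each a list of 3 entries, a list of its own where there are three numbers: the turn, a rotation vector about the tool's x, y, z in rad, then the shift along the tool's x, y, z in m, then the opening, from 0 (shut) to 1 (fully open). In form: [[[wx, wy, wz], [tx, ty, tz], claw], ...]. A call has 1 to 10 rows; each row is the pose to reach, as a shift and turn from the pose commanded when the call began, along the tool's axes at that moment; what a row does not reach only later rows make up. A row lasts 1/10 s, in which the tool goes at most 50 mm and 8.59 degrees, less where a joint would pass 70% of its speed; a pose out of reach is approached as far as the arm can. A call with a gripper value outside its range is refused whole. The fingers move at their own pace and stop on an object; FORCE is the grip in N (left out, the last holds). Time passes only in rows, so rows that repeat a pose let the fingers close. It gives the time, the measured TCP pose, the force and the opening at its end, in the units of the state.
- r.get_state(): the state, without advancing time (a new reading comes with each control period).
- r.snapshot(name): name is "scene" or "top"; returns a dict with "image" (420x560x3 uint8, red, green, blue), "mtx" (3x3 intrinsics, pixels), "dist" ([k1, k2, p1, p2, k3] as OpenCV has them; the pictures are not rectified), "R" (3x3) and "t" (3): a world point X has camera coordinates R X + t. Camera axes: x right, y down, z forward; pixel columns grow to the right and rows downward; lengths in m; the calibration is good to about 2 mm. A picture is of the moment at which its call begins. There is no depth.
- r.finish_job(): hands the job in, once; it reports no verdict.
The state is a dict: "clock": time; "q": joint angles; "qd": joint speeds; "joint_torque": joint torques, N m; "tool_pos": TCP position; "eef_rot": TCP orientation; "contact_force": force on the tool from outside, world axes, zero at the start; "moment": the same for the moment, N m; "opening": opening from 0.0 (shut) to 1.0 (fully open).
Only numpy, scipy, OpenCV 4.12 (cv2) and the standard library are available. Lean on these libraries where they do the work, as an engineer would, in place of code of your own. Each camera call takes 0.05 s, during which the arm holds its last target. There are 200 camera calls.

## Working session

There is one attempt and no reset: what is moved stays moved. The work goes in short steps, Python scripts to look and compute and a shell command to move; the robot and the scene stay as the last step left them, time stands still between calls to the robot, and variables do not carry over. Pictures are saved under pics/ and viewed, about 8 in all and at most 12, crops included, and the job is handed in when it is done.

```bash
ls; mkdir -p pics; cat > h.py <<'E'
import numpy as np, cv2
from plant import r
from scipy.spatial.transform import Rotation as Ro
def snap(n,f):
    s=r.snapshot(n); cv2.imwrite(f,s["image"][:,:,::-1]); np.savez(f+'.npz',**{k:np.array(s[k]) for k in("mtx","dist","R","t")}); return s
def ray(c,u,v):
    p=cv2.undistortPoints(np.array([[[u,v]]],float),np.array(c["mtx"]),np.array(c["dist"]))[0,0]
    R=np.array(c["R"]);t=np.array(c["t"]); return -R.T@t, R.T@np.array([p[0],p[1],1])
def atz(c,u,v,z):
    o,d=ray(c,u,v); return o+d*(z-o[2])/d[2]
def tri(*obs):
    A=0;b=0
    for c,u,v in obs:
        o,d=ray(c,u,v);d=d/np.linalg.norm(d);P=np.eye(3)-np.outer(d,d);A=A+P;b=b+P@o
    return np.linalg.solve(A,b)
def proj(c,X):
    return cv2.projectPoints(np.array(X,float).reshape(-1,1,3),cv2.Rodrigues(np.array(c["R"]))[0],np.array(c["t"]),np.array(c["mtx"]),np.array(c["dist"]))[0][:,0]
def load(f): return dict(np.load(f+'.npz'))
E
python3 - <<'E'
from h import *
a=snap("scene","pics/s0.png");b=snap("top","pics/t0.png")
for c in(a,b): print(-np.array(c["R"]).T@np.array(c["t"]), np.array(c["R"])[2])
s=r.get_state();print(s);print(Ro.from_quat(s["eef_rot"]).as_matrix())
cv2.imwrite("pics/st0.png",np.hstack([cv2.resize(a["image"],(400,300)),cv2.resize(b["image"],(400,300))])[:,:,::-1])
E
```

```text
pics
[ 1.16067799 -0.24315268  0.95304658] [-0.60655528  0.15252029 -0.78027448]
[ 0.50607964 -0.07322043  0.90818164] [ 0.07525256  0.00803686 -0.99713212]
{'clock': 0.1, 'q': array([-1.07922334,  0.68990475, -0.19449148,  1.56621566,  0.15731156,
        0.90250898, -0.21509114]), 'qd': array([-0.00108803, -0.00038684,  0.00042453, -0.00322032, -0.00203104,
        0.00070645,  0.00090867]), 'joint_torque': array([-3.13403900e-03, -5.28507149e+01, -1.27164792e+00, -1.53836435e+01,
       -5.25719952e-02,  1.97475369e-03,  3.65845347e-05]), 'tool_pos': array([0.27603333, 0.56013246, 0.2459931 ]), 'eef_rot': array([ 8.49084849e-01,  5.28255847e-01, -6.57545117e-04,  4.95677574e-04]), 'contact_force': array([-0.65869981, -0.21362876, -0.23698947]), 'moment': array([-0.06935114,  0.02415042,  0.00155053]), 'opening': 1.0045490502435754}
[[ 4.41890655e-01  8.97068725e-01 -5.92934039e-04]
 [ 8.97067421e-01 -4.41891028e-01 -1.53644874e-03]
 [-1.64031235e-03  1.47040532e-04 -9.99998644e-01]]
```

View pics/s0.png

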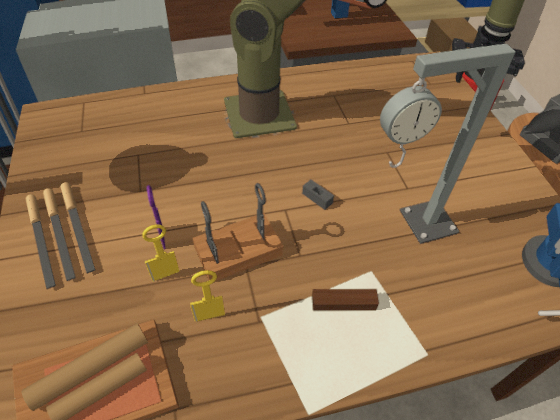

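View pics/t0.png

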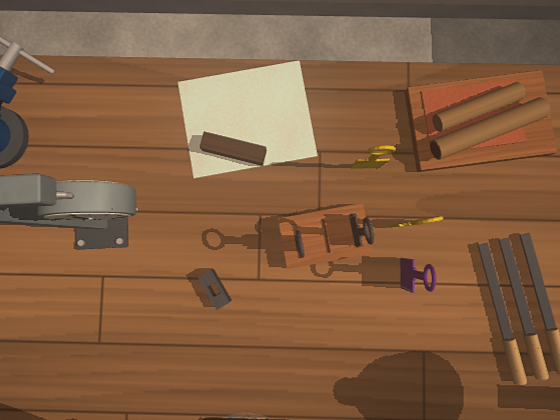

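Scene view: candidates shaped like the cleaver are a dark blank at (209,232), a dark blank at (262,212), a purple one at (156,215), and yellow ones at (160,255) and (207,298). The purple and yellow ones are ruled out. The two dark blanks in the rack need a close crop to tell apart.

```bash
python3 - <<'E'
import cv2,numpy as np
a=cv2.imread("pics/s0.png")[170:285,180:310];b=cv2.imread("pics/t0.png")[195:275,260:390]
a=cv2.resize(a,None,fx=4,fy=4,interpolation=2)[:,:400] if 0 else cv2.resize(a,(400,354),interpolation=2)
b=cv2.resize(b,(400,246),interpolation=2)
cv2.imwrite("pics/c1.png",cv2.resize(cv2.imread("pics/s0.png")[170:285,180:310],(650,575),interpolation=2))
cv2.imwrite("pics/c2.png",cv2.resize(cv2.imread("pics/t0.png")[195:275,260:390],(780,480),interpolation=2))
E
```

```text
(no output)
```

View pics/c1.png

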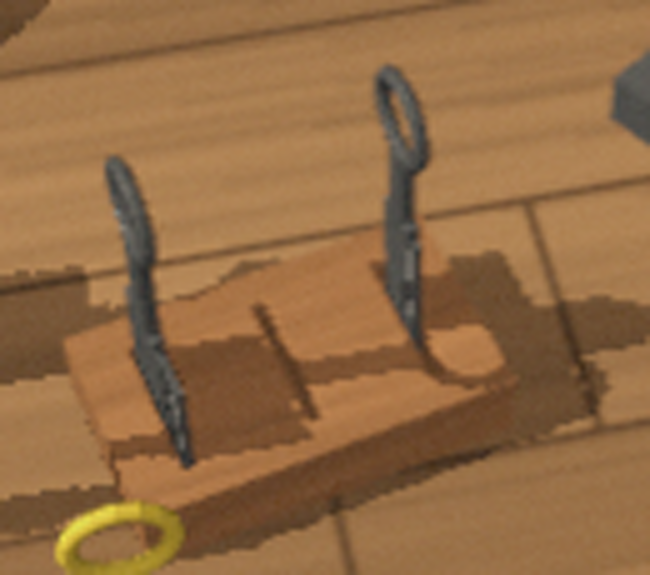

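View pics/c2.png

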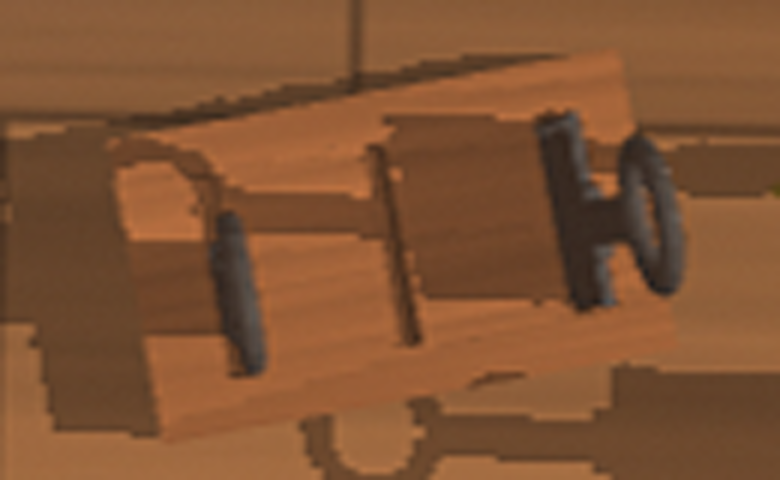

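The cleaver is the blank with the wider blade: top view ring at (368.7,230.5), scene view ring at (206.2,212). The knife ring is at scene (260.4,193.6), top (300,243.7). Next I'll look at the stand up close.

```bash
python3 - <<'E'
from h import *
a=load("pics/s0.png");b=load("pics/t0.png")
print("ring",tri((a,206.2,212),(b,368.7,230.5)),"kring",tri((a,260.4,193.6),(b,300,243.7)))
T=lambda u,v:(260+u/6,195+v/6)
print("rack corners z42",[atz(b,*T(*p),.042).round(3) for p in((618,50),(112,150),(155,437),(680,340))])
S=lambda u,v:(180+u/5,170+v/5)
print("scene rack",[atz(a,*S(*p),.042).round(3) for p in((65,343),(118,485),(515,380))])
print("midslot",[atz(b,*T(*p),.042).round(3) for p in((377,148),(415,343))],[atz(a,*S(*p),.042).round(3) for p in((258,307),(313,415))])
print("cleaver blade top ends z97",[atz(b,*T(*p),.097).round(3) for p in((557,118),(592,305))])
i=cv2.imread("pics/s0.png")
x=np.hstack([cv2.resize(i[75:180,370:455],(425,525),interpolation=2),cv2.resize(i[180:250,390:470],(375,328),interpolation=2).__class__(0) if 0 else cv2.copyMakeBorder(cv2.resize(i[190:250,395:467],(375,312),interpolation=2),0,213,0,0,0)])
cv2.imwrite("pics/c3.png",x)
E
```

```text
ring [ 0.53110596 -0.23257495  0.18592869] kring [ 0.50346428 -0.10488175  0.18417378]
rack corners z42 [array([ 0.597, -0.253,  0.042]), array([ 0.555, -0.063,  0.042]), array([ 0.448, -0.082,  0.042]), array([ 0.489, -0.277,  0.042])]
scene rack [array([ 0.491, -0.273,  0.042]), array([ 0.578, -0.258,  0.042]), array([ 0.561, -0.06 ,  0.042])]
midslot [array([ 0.558, -0.163,  0.042]), array([ 0.485, -0.178,  0.042])] [array([ 0.49 , -0.175,  0.042]), array([ 0.559, -0.161,  0.042])]
cleaver blade top ends z97 [array([ 0.566, -0.22 ,  0.097]), array([ 0.501, -0.233,  0.097])]
```

View pics/c3.png

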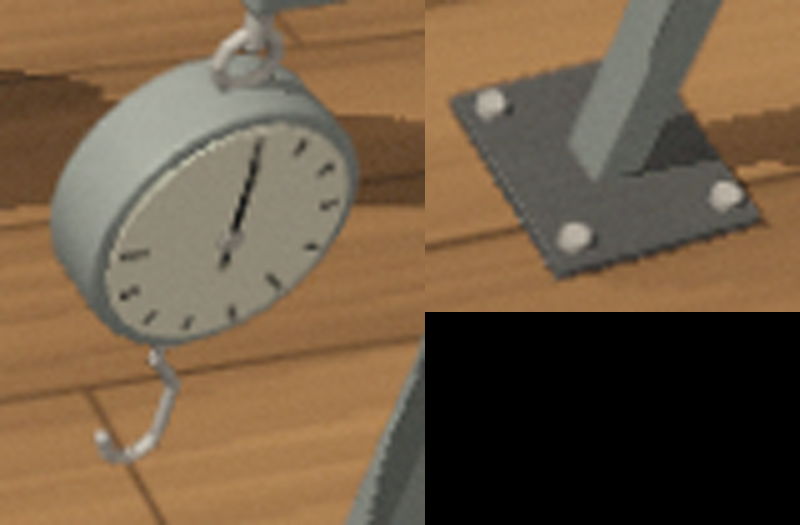

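```bash
python3 - <<'E'
from h import *
a=load("pics/s0.png");b=load("pics/t0.png")
for z in(0,.01):
  c=[atz(a,*p,z) for p in((399.8,208.7),(420.4,243.5),(460.4,232.7))]
  print(z,[x.round(3) for x in c],[np.linalg.norm(c[i]-c[i+1]).round(3) for i in(0,1)],"center",((c[0]+c[2])/2).round(3))
  y=c[2]-c[1];x=c[1]-c[0];yaws=[np.arctan2(-y[0],y[1]),np.arctan2(x[1],x[0])];print(yaws)
print("top foot",[atz(b,*p,.01).round(3) for p in((75,248),(128,247),(128,217))])
# seat plane: hook lies in stand y-z plane; ray from scene at z=.259 lowest
print("hook low",atz(a,394.6,166.8,.260),"tip",atz(a,390,162,.281),"shankbend",atz(a,405,152,.29))
# housing rim circle top in top view: extremes at z .40
print("housing top view y ends",atz(b,136,197,.402),"hang",proj(b,[[.55,.25,.26]]))
E
```

```text
0 [array([0.483, 0.295, 0.   ]), array([0.605, 0.302, 0.   ]), array([0.598, 0.425, 0.   ])] [np.float64(0.122), np.float64(0.124)] center [0.54 0.36 0.  ]
[np.float64(0.06244474760093953), np.float64(0.05451161978464723)]
0.01 [array([0.49 , 0.289, 0.01 ]), array([0.611, 0.296, 0.01 ]), array([0.603, 0.418, 0.01 ])] [np.float64(0.121), np.float64(0.123)] center [0.547 0.354 0.01 ]
[np.float64(0.062444747600940084), np.float64(0.054511619784647594)]
top foot [array([0.481, 0.411, 0.01 ]), array([0.486, 0.287, 0.01 ]), array([0.556, 0.29 , 0.01 ])]
hook low [0.55538556 0.18482607 0.26      ] tip [0.55823123 0.1677849  0.281     ] shankbend [0.54447552 0.206843   0.29      ]
housing top view y ends [0.5609029  0.12247082 0.402     ] hang [[ 92.50916177 211.48355205]]
```

```bash
python3 - <<'E'
from h import *
a=load("pics/s0.png");b=load("pics/t0.png")
print("purple ring",tri((a,151.5,195),(b,428.5,278)),"base z0",atz(a,164,246,0.),"top blade",atz(b,407,275,.08))
print("yellow1 ring",tri((a,154,233),(b,435,219)),"yellow2 ring",tri((a,204,279),(b,381,152)))
print("hammer",atz(b,212,288,.034),"billet",atz(b,233,148,.036))
s=r.get_state();q=s["q"];M=Ro.from_quat(s["eef_rot"]).as_matrix();p=s["tool_pos"]
import itertools
for s4,s6,s3,s5 in itertools.product((1,-1),repeat=4):
  A=Ro.from_euler
  R=A('y',q[1])*A('z',s3*q[2])*A('y',s4*q[3])*A('z',s5*q[4])*A('y',s6*q[5])
  z=R.as_matrix()[:,2]
  e=(A('y',q[1])*A('z',s3*q[2])*A('y',s4*q[3])).as_matrix()[:,2]
  if z[2]<-.9: print(s4,s6,s3,s5,z.round(4),e.round(3))
E
```

```text
purple ring [ 0.44453085 -0.348302    0.17445275] base z0 [ 4.67004933e-01 -3.50123754e-01 -1.11022302e-16] top blade [ 0.44147855 -0.33954103  0.08      ]
yellow1 ring [ 0.55694569 -0.35382179  0.18069284] yellow2 ring [ 0.68551053 -0.26059141  0.16612096]
hammer [0.39886957 0.08307745 0.034     ] billet [0.71890964 0.04569841 0.036     ]
1 1 1 1 [-1.6e-03  2.0e-04 -1.0e+00] [ 0.76  -0.193 -0.621]
1 1 1 -1 [-0.0383 -0.2411 -0.9697] [ 0.76  -0.193 -0.621]
1 1 -1 1 [-0.0383  0.2411 -0.9697] [ 0.76   0.193 -0.621]
1 1 -1 -1 [-1.6e-03 -2.0e-04 -1.0e+00] [ 0.76   0.193 -0.621]
```

```bash
cat >> h.py <<'E'
import json
def log():
    s=r.get_state(); open("log.jsonl","a").write(json.dumps([list(s["q"]),list(s["tool_pos"]),list(s["eef_rot"])])+"\n")
    print("t",round(s["clock"],2),"q",np.round(s["q"],3),"p",np.round(s["tool_pos"],4),"F",np.round(s["contact_force"],1),"op",round(s["opening"],3)); print(Ro.from_quat(s["eef_rot"]).as_matrix().round(3)); return s
E
echo 'from h import *
log()'>l.py; python3 l.py
python3 -m pendant '[[[0,0,0],[-0.1,0,-0.05],1],[[0,0,0],[-0.1,0,-0.05],1],[[0,0,0],[-0.2,0,-0.1],1],[[0,0,0],[-0.2,0,-0.1],1],[[0,0,0],[-0.2,0,-0.1],1],[[0,0,0],[-0.2,0,-0.1],1],[[0,0,0],[-0.2,0,-0.1],1]]'
python3 l.py
```

```text
t 0.1 q [-1.079  0.69  -0.194  1.566  0.157  0.903 -0.215] p [0.276  0.5601 0.246 ] F [-0.7 -0.2 -0.2] op 1.005
[[ 0.442  0.897 -0.001]
 [ 0.897 -0.442 -0.002]
 [-0.002  0.    -1.   ]]
clock: 0.8
tool_pos: [0.1882, 0.3818, 0.3468]
eef_rot: [0.849, 0.528, 0.001, -0.0]
contact_force: [0.0, 0.4, -1.0]
opening: 1.0
t 0.8 q [-1.039  0.294 -0.244  1.977  0.091  0.88  -0.219] p [0.1882 0.3818 0.3468] F [ 0.   0.4 -1. ] op 1.0
[[ 0.442  0.897  0.001]
 [ 0.897 -0.442  0.001]
 [ 0.001  0.    -1.   ]]
```

```bash
cat > kin.py <<'E'
from h import *
from scipy.optimize import least_squares
A=Ro.from_euler
Z=lambda d:np.array([0,0,d])
def fk(q,P):
    h,d3,d5,d7,b,g,e1,e2=P
    R=A('z',b+q[0]);p=Z(h)
    R=R*A('y',q[1])*A('z',q[2]);p=p+R.apply([e1,0,d3])
    R=R*A('y',q[3]);p=p+R.apply([e2,0,0])
    R=R*A('z',q[4]);p=p+R.apply(Z(d5))
    R=R*A('y',q[5])*A('z',q[6]+g);p=p+R.apply(Z(d7)); return p,R
def fit():
    D=[json.loads(l) for l in open("log.jsonl")]
    def f(P):
        o=[]
        for q,p,Q in D:
            a,R=fk(q,P); o+=list(a-p)+list(.3*(R.inv()*Ro.from_quat(Q)).as_rotvec())
        o+=list(.02*(P[:4]-[.34,.4,.4,.3]))+list(.02*P[6:]); return np.array(o)
    best=min((least_squares(f,[.34,.4,.4,.3,b,g,0,0]) for b in(2.2,-1) for g in(0,1.5,3,-1.5)),key=lambda s:s.cost)
    return best.x,np.abs(f(best.x)[:-6]).max()
if __name__=="__main__": print(fit())
E
python3 kin.py
```

```text
(array([0.44565851, 0.55887307, 0.47442366, 0.19698322, 2.35191547,
       3.26750905, 0.01213925, 0.17058969]), np.float64(0.006876464647436714))
```

```bash
python3 -m pendant '[[[0,0,0.7],[-0.147,0.19,-0.03],1],[[0,0,0.7],[-0.147,0.19,-0.03],1],[[0,0,0.7],[-0.147,0.19,-0.03],1],[[0,0,0.7],[-0.147,0.19,-0.03],1],[[0,0,0.7],[-0.147,0.19,-0.03],1]]' >/dev/null;python3 l.py
python3 -m pendant '[[[0,0,0.6],[-0.216,-0.11,-0.02],1],[[0,0,0.6],[-0.216,-0.11,-0.02],1],[[0,0,0.6],[-0.216,-0.11,-0.02],1],[[0,0,0.6],[-0.216,-0.11,-0.02],1],[[0,0,0.6],[-0.216,-0.11,-0.02],1],[[0,0,0.6],[-0.216,-0.11,-0.02],1]]' >/dev/null;python3 l.py; python3 kin.py
```

```text
t 1.3 q [-0.67   0.111  0.03   2.123 -0.004  0.907 -0.232] p [0.2951 0.1638 0.3765] F [1.2 1.  0.3] op 1.001
[[ 0.919  0.395  0.   ]
 [ 0.395 -0.919 -0.001]
 [-0.     0.001 -1.   ]]
t 1.9 q [-0.993 -0.183 -0.404  2.317 -0.087  0.994 -1.536] p [0.051  0.1812 0.397 ] F [-0.6  2.8  0.6] op 0.998
[[ 0.982 -0.191 -0.001]
 [-0.191 -0.982  0.001]
 [-0.001 -0.001 -1.   ]]
(array([ 1.07168681, -0.45876167, -0.41091236,  0.04493868, -1.03726377,
        0.8841282 ,  0.43203077,  0.52686541]), np.float64(0.48132578206300425))
```

```bash
sed -i "s/A('z',b+q\[0\])/A('z',b-q[0])/; s/A('z',q\[2\])/A('z',-q[2])/; s/A('z',q\[4\])/A('z',-q[4])/; s/A('z',q\[6\]+g)/A('z',g-q[6])/; s/for b in(2.2,-1)/for b in(0,)/" kin.py; python3 kin.py
```

```text
(array([ 0.42784906,  0.59325986,  0.46439847,  0.21561332, -0.12400675,
        3.01758601,  0.00500199,  0.17500266]), np.float64(0.012906396388525865))
```

```bash
python3 - <<'E'
from h import *
import itertools
from scipy.optimize import least_squares
A=Ro.from_euler
D=[json.loads(l) for l in open("log.jsonl")]
res=[]
for s1,s3,s5,s7,s2,s4,s6 in itertools.product((1,-1),repeat=7):
  def f(P):
    o=[]
    for q,p,Q in D:
      R=A('z',P[0]+s1*q[0])*A('y',s2*q[1])*A('z',s3*q[2])*A('y',s4*q[3])*A('z',s5*q[4])*A('y',s6*q[5])*A('z',P[1]+s7*q[6])
      o+=list((R.inv()*Ro.from_quat(Q)).as_rotvec())
    return o
  for b in(0,2,4):
   for g in (0,1.5,3,-1.5):
    k=least_squares(f,[b,g]);res.append((k.cost,(s1,s3,s5,s7,s2,s4,s6),k.x.round(3)))
res.sort(key=lambda x:x[0])
for x in res[::4][:6]:print(x)
E
```

```text
Still running in the background as job /tmp/bash_jobs.1000/59ed39d8bcde (pid 711). You'll get a notice when it ends.
```

```bash
kill -- -$(cat /tmp/bash_jobs.1000/59ed39d8bcde/pid); export OMP_NUM_THREADS=1 OPENBLAS_NUM_THREADS=1; timeout 100 python3 - <<'E'
from h import *
import itertools
D=[json.loads(l) for l in open("log.jsonl")]
def rz(a):c,s=np.cos(a),np.sin(a);return np.array([[c,-s,0],[s,c,0],[0,0,1]])
def ry(a):c,s=np.cos(a),np.sin(a);return np.array([[c,0,s],[0,1,0],[-s,0,c]])
res=[]
for s1,s3,s5,s7 in itertools.product((1,-1),repeat=4):
  # tool down: only yaw matters: yaw of M*Rx(pi)... print tilt of residual & yaw
  o=[]
  for q,p,Q in D:
    R=ry(q[1])@rz(s3*q[2])@ry(q[3])@rz(s5*q[4])@ry(q[5])
    M=Ro.from_quat(Q).as_matrix()
    W=rz(-s1*q[0])@M@rz(-s7*q[6])   # = rz(b) R rz(g)
    # yaw combos: b-g since both approx Rx-flip: angle of W^T vs R
    yw=np.arctan2(W[1,0],W[0,0]);yr=np.arctan2(R[1,0],R[0,0]);o.append(((yw-yr+np.pi)%(2*np.pi)-np.pi,R[2,2]))
  res.append((np.std(np.unwrap([x[0] for x in o])),(s1,s3,s5,s7),np.round(o,3).tolist()))
res.sort(key=lambda x:x[0])
for x in res[:4]:print(x)
E
```

```text
(np.float64(2.220446049250313e-16), (-1, -1, -1, -1), [[-3.142, -1.0], [-3.142, -1.0], [-3.142, -1.0], [-3.142, -1.0]])
(np.float64(0.11016741598205518), (-1, -1, 1, -1), [[-2.949, -0.97], [-3.026, -0.99], [3.137, -1.0], [3.047, -0.99]])
(np.float64(0.2941539515421056), (-1, 1, 1, -1), [[-2.644, -1.0], [-2.557, -1.0], [3.078, -1.0], [-2.439, -1.0]])
(np.float64(0.30812184790051195), (-1, 1, -1, -1), [[-2.837, -0.97], [-2.673, -0.99], [3.083, -1.0], [-2.345, -0.99]])
```

```bash
cat > kin.py <<'E'
from h import *
def rz(a):c,s=np.cos(a),np.sin(a);return np.array([[c,-s,0],[s,c,0],[0,0,1]])
def ry(a):c,s=np.cos(a),np.sin(a);return np.array([[c,0,s],[0,1,0],[-s,0,c]])
def frames(q):
    F=[np.eye(3)]
    for i in range(7): F.append(F[-1]@(rz(-q[i]) if i%2==0 else ry(q[i])))
    return F
# offsets: h(z,F0) a1(x,F1) d3(z,F3) e1(x,F3) e2(x,F4) d5(z,F5) w(x,F6) d7(z,F7) 
IDX=[(0,2),(1,0),(3,2),(3,0),(4,0),(5,2),(6,0),(7,2)]
def rows(q): F=frames(q); return np.stack([F[f][:,k] for f,k in IDX],1)
def fit(pri=(.36,0,.42,0,0,.4,0,.3),lam=(1e-2,1,1e-2,.3,.3,1e-2,.3,1e-2)):
    D=[json.loads(l) for l in open("log.jsonl")]
    Am=np.vstack([rows(q) for q,_,_ in D]);b=np.concatenate([p for _,p,_ in D]);L=np.diag(lam)*.3
    x=np.linalg.lstsq(np.vstack([Am,L]),np.concatenate([b,L@np.array(pri)]),rcond=None)[0]
    return x,np.abs(Am@x-b).max()
def fk(q,x): return rows(q)@x, frames(q)[7]@np.diag([-1,-1,1])
if __name__=="__main__":
    print(*fit());print(*fit(lam=(1e-3,)*8))
E
python3 kin.py
```

```text
[ 0.56782508  0.1007773   0.55347606  0.0076518  -0.0650626   0.26607151
  0.08347336  0.62803843] 0.04024545078611577
[ 9.65881544e+00  1.55375189e-01  5.89468243e-01 -1.44367653e-02
  8.51388813e-03  5.00563869e-01  2.66106412e-01  9.55707561e+00] 0.03405477990945671
```

```bash
export OMP_NUM_THREADS=1
python3 -m pendant '[[[0,0,0],[0.2,0.08,-0.01],1],[[0,0,0],[0.2,0.08,-0.01],1],[[0,0,0],[0.2,0.08,-0.01],1],[[0,0,0],[0.2,0.08,-0.01],1],[[0,0,0],[0.2,0.08,-0.01],1],[[0,0,0],[0.2,0.08,-0.01],1]]' >/dev/null;python3 l.py|head -1
python3 -m pendant '[[[0,0,0.3],[0.19,0.08,-0.01],1],[[0,0,0.3],[0.19,0.08,-0.01],1],[[0,0,0.3],[0.19,0.08,-0.01],1],[[0,0,0.3],[0.19,0.08,-0.01],1],[[0,0,0.3],[0.19,0.08,-0.01],1],[[0,0,0.3],[0.19,0.08,-0.01],1]]' >/dev/null;python3 l.py
python3 -m pendant '[[[0,-0.3,0],[0,0,0],1],[[0,-0.3,0],[0,0,0],1],[[0,-0.3,0],[0,0,0],1]]' >/dev/null;python3 l.py
python3 -m pendant '[[[0.4,0,0],[0,0,0],1],[[0.4,0,0],[0,0,0],1],[[0.4,0,0],[0,0,0],1]]' >/dev/null;python3 l.py
python3 kin.py
```

```text
t 2.5 q [-0.779 -0.113  0.28   2.233  0.038  1.018 -0.713] p [0.2358 0.0634 0.4067] F [-1.4 -0.2 -1.8] op 1.003
t 3.1 q [-0.452  0.21   0.587  1.905 -0.131  1.066 -0.299] p [ 0.4059 -0.0496  0.4157] F [-0.5  0.  -0.5] op 1.004
[[ 0.884 -0.468 -0.002]
 [-0.468 -0.884 -0.001]
 [-0.002  0.002 -1.   ]]
t 3.4 q [-0.282  0.388  0.572  1.72  -0.267  1.405 -0.114] p [ 0.4059 -0.0493  0.4147] F [-0.8 -0.2 -0.8] op 1.002
[[ 0.843 -0.467 -0.267]
 [-0.446 -0.884  0.138]
 [-0.301  0.003 -0.954]]
t 3.7 q [-0.022  0.345  0.527  1.844 -0.585  1.359  0.188] p [ 0.4035 -0.0493  0.4174] F [-0.5  0.   0.1] op 0.999
[[ 0.844 -0.533 -0.054]
 [-0.448 -0.758  0.474]
 [-0.294 -0.376 -0.879]]
[ 0.33549199 -0.0196719   0.55752594 -0.00376951  0.01210273  0.38994587
  0.00924768  0.26548544] 0.0511505493897105
[ 0.33303531 -0.02218334  0.55775863 -0.00398667  0.00820846  0.3901938
  0.00907781  0.26635911] 0.05115670962348162
```

```bash
export OMP_NUM_THREADS=1; python3 - <<'E'
from kin import *
import itertools
D=[json.loads(l) for l in open("log.jsonl")]
print([np.abs(frames(q)[7]@np.diag([-1,-1,1])-Ro.from_quat(Q).as_matrix()).max().round(4) for q,p,Q in D])
b=np.concatenate([p for _,p,_ in D])
base=[(0,2),(3,2),(5,2),(7,2)]
names=[(f,k) for f in range(8) for k in range(3) if (f,k) not in base]
G={ix:np.concatenate([frames(q)[ix[0]][:,ix[1]] for q,_,_ in D]) for ix in base+names}
out=[]
for n in(0,1,2,3):
  for c in itertools.combinations(names,n):
    M=np.stack([G[i] for i in base+list(c)],1);x=np.linalg.lstsq(M,b,rcond=None)[0];out.append((np.abs(M@x-b).max(),n,c,x.round(3)))
out.sort(key=lambda o:o[0])
for n in(0,1,2,3):
  for o in [o for o in out if o[1]==n][:4]: print(o)
E
```

```text
[np.float64(0.0), np.float64(0.0), np.float64(0.0), np.float64(0.0), np.float64(0.0), np.float64(0.0), np.float64(0.0), np.float64(0.0)]
(np.float64(0.04803706114622541), 0, (), array([0.293, 0.542, 0.347, 0.241]))
(np.float64(0.008734089243423782), 1, ((3, 1),), array([ 0.33 ,  0.566,  0.346,  0.304, -0.044]))
(np.float64(0.008734089243423782), 1, ((4, 1),), array([ 0.33 ,  0.566,  0.346,  0.304, -0.044]))
(np.float64(0.012520596017346508), 1, ((1, 1),), array([ 0.368,  0.557,  0.343,  0.333, -0.045]))
(np.float64(0.012520596017346508), 1, ((2, 1),), array([ 0.368,  0.557,  0.343,  0.333, -0.045]))
(np.float64(0.00014550291786646907), 2, ((1, 1), (3, 1)), array([ 0.347,  0.563,  0.345,  0.318, -0.019, -0.027]))
(np.float64(0.00014550291786646907), 2, ((1, 1), (4, 1)), array([ 0.347,  0.563,  0.345,  0.318, -0.019, -0.027]))
(np.float64(0.00014550291786646907), 2, ((2, 1), (3, 1)), array([ 0.347,  0.563,  0.345,  0.318, -0.019, -0.027]))
(np.float64(0.00014550291786646907), 2, ((2, 1), (4, 1)), array([ 0.347,  0.563,  0.345,  0.318, -0.019, -0.027]))
(np.float64(6.106226635438361e-16), 3, ((1, 1), (3, 1), (5, 1)), array([ 0.347,  0.563,  0.345,  0.318, -0.019, -0.027, -0.   ]))
(np.float64(6.106226635438361e-16), 3, ((1, 1), (3, 1), (6, 1)), array([ 0.347,  0.563,  0.345,  0.318, -0.019, -0.027, -0.   ]))
(np.float64(6.106226635438361e-16), 3, ((1, 1), (4, 1), (5, 1)), array([ 0.347,  0.563,  0.345,  0.318, -0.019, -0.027, -0.   ]))
(np.float64(6.106226635438361e-16), 3, ((1, 1), (4, 1), (6, 1)), array([ 0.347,  0.563,  0.345,  0.318, -0.019, -0.027, -0.   ]))
```

```bash
export OMP_NUM_THREADS=1; cat > ik.py <<'E'
from h import *
from scipy.optimize import least_squares
import kin
kin.IDX=[(0,2),(3,2),(5,2),(7,2),(1,1),(3,1),(5,1)]
D=[json.loads(l) for l in open("log.jsonl")]
X=np.linalg.lstsq(np.vstack([kin.rows(q) for q,_,_ in D]),np.concatenate([p for _,p,_ in D]),rcond=None)[0]
LO=np.array([-3.01,-.46,-1.47,.13,-1,.04,-2.66])+.03;HI=np.array([3.01,2.08,1.51,2.56,4.14,2.09,2.66])-.03
def fk(q): return kin.fk(q,X)
def ik(p,R,q0,w=1e-3):
    def f(q):
        a,M=fk(q); return np.concatenate([a-p,.3*Ro.from_matrix(M.T@R).as_rotvec(),w*(q-q0)])
    s=least_squares(f,np.clip(q0,LO,HI),bounds=(LO,HI)); e=f(s.x); return s.x,np.abs(e[:6]).max()
def tool(yaw,pitch,sg=1):
    z=np.array([np.cos(yaw)*np.cos(pitch),np.sin(yaw)*np.cos(pitch),-np.sin(pitch)])
    x=sg*np.array([-np.sin(yaw),np.cos(yaw),0]); return np.stack([x,np.cross(z,x),z],1)
E
cat > s.py <<'E'
from ik import *
rng=np.random.default_rng(0)
q0=r.get_state()["q"]
for nm,G,yaw in(("grasp",[.531,-.231,.125],.1),("hook",[.555,.15,.21],.057)):
  for pit in(0,.25,.5):
    for sg in(1,-1):
      R=tool(yaw,pit,sg);p=np.array(G)+.011*R[:,2];sol=[]
      for k in range(14):
        q,e=ik(p,R,rng.uniform(LO,HI))
        if e<2e-3: sol.append((np.abs(q-q0).max(),q))
      sol.sort(key=lambda s:s[0])
      print(nm,pit,sg,len(sol),[s[1].round(2).tolist() for s in sol[:3]])
E
timeout 300 python3 s.py
```

```text
grasp 0 1 6 [[1.58, 2.05, -1.37, 2.3, 3.39, 0.65, 0.3], [1.58, 2.05, -1.37, 2.3, 3.39, 0.65, 0.3], [1.58, 2.05, -1.37, 2.3, 3.4, 0.65, 0.29]]
grasp 0 -1 6 [[1.3, 1.66, -0.81, 2.31, 3.99, 1.15, 2.63], [0.7, 1.5, 0.04, 2.34, 4.09, 2.06, 2.09], [0.7, 1.5, 0.04, 2.34, 4.09, 2.06, 2.09]]
grasp 0.25 1 8 [[1.48, 1.87, -1.44, 2.39, 3.0, 0.89, 0.39], [1.48, 1.87, -1.44, 2.39, 3.0, 0.89, 0.39], [1.48, 1.87, -1.44, 2.39, 3.0, 0.89, 0.39]]
grasp 0.25 -1 8 [[1.22, 1.47, -0.82, 2.4, 3.66, 1.13, 2.63], [1.13, 1.41, -0.66, 2.41, 3.75, 1.24, 2.48], [1.11, 1.4, -0.63, 2.41, 3.77, 1.26, 2.45]]
grasp 0.5 1 11 [[1.37, 1.63, -1.44, 2.4, 2.71, 1.0, 0.3], [1.37, 1.63, -1.44, 2.4, 2.71, 1.0, 0.3], [1.37, 1.63, -1.44, 2.4, 2.71, 1.0, 0.3]]
grasp 0.5 -1 8 [[0.48, 1.18, 0.29, 2.45, 3.87, 1.6, 1.68], [0.45, 1.19, 0.34, 2.45, 3.88, 1.64, 1.65], [0.43, 1.21, 0.39, 2.45, 3.89, 1.67, 1.62]]
hook 0 1 0 []
hook 0 -1 0 []
hook 0.25 1 0 []
hook 0.25 -1 0 []
hook 0.5 1 0 []
hook 0.5 -1 0 []
```

```bash
export OMP_NUM_THREADS=1; cat > s2.py <<'E'
from ik import *
import sys
from multiprocessing import Pool
J=[(nm,az,pit,sg) for nm in("grasp","hook") for az in np.arange(-3,3.2,.4) for pit in(.15,.6) for sg in(1,-1)]
GP=dict(grasp=[.531,-.231,.125],hook=[.555,.15,.21])
def go(a):
    nm,az,pit,sg=a;rng=np.random.default_rng(1);R=tool(az,pit,sg);p=np.array(GP[nm])+.011*R[:,2];n=0;b=None
    for k in range(10):
        q,e=ik(p,R,rng.uniform(LO,HI))
        if e<2e-3:n+=1;b=q.round(2).tolist()
    return nm,round(az,2),pit,sg,n,b
with Pool() as P:
    for o in P.imap(go,J):
        if o[4]: print(*o)
E
time timeout 500 python3 s2.py
```

```text
grasp -3.0 0.6 1 5 [-0.09, 1.42, 0.9, 1.01, -0.33, 1.79, -0.78]
grasp -3.0 0.6 -1 7 [0.44, 1.34, -0.75, 0.97, 0.74, 2.06, 1.47]
grasp -2.6 0.15 1 6 [0.05, 1.43, -0.04, 0.96, 0.67, 2.06, -1.16]
grasp -2.6 0.15 -1 7 [0.05, 1.43, -0.04, 0.96, 0.68, 2.06, 1.98]
grasp -2.6 0.6 1 6 [0.19, 1.2, -0.29, 1.21, 0.68, 1.72, -1.32]
grasp -2.6 0.6 -1 7 [0.43, 1.33, -0.92, 1.19, 1.04, 2.06, 1.56]
grasp -2.2 0.15 1 7 [0.1, 1.36, -0.4, 1.31, 1.08, 2.0, -1.36]
grasp -2.2 0.15 -1 6 [0.14, 1.38, -0.48, 1.31, 1.13, 2.06, 1.75]
grasp -2.2 0.6 1 6 [0.25, 1.17, -0.56, 1.48, 1.05, 1.69, -1.39]
grasp -2.2 0.6 -1 7 [0.44, 1.33, -1.04, 1.47, 1.29, 2.06, 1.62]
grasp -1.8 0.15 1 6 [0.17, 1.36, -0.64, 1.66, 1.42, 2.06, -1.53]
grasp -1.8 0.15 -1 8 [0.17, 1.36, -0.64, 1.66, 1.42, 2.06, 1.61]
grasp -1.8 0.6 1 7 [0.44, 1.31, -1.08, 1.77, 1.5, 2.02, -1.45]
grasp -1.8 0.6 -1 8 [0.45, 1.31, -1.09, 1.77, 1.5, 2.02, 1.69]
grasp -1.4 0.15 1 6 [0.16, 1.36, -0.64, 2.01, 1.68, 2.06, -1.66]
grasp -1.4 0.15 -1 9 [0.16, 1.36, -0.64, 2.01, 1.68, 2.06, 1.48]
grasp -1.4 0.6 1 10 [0.5, 1.34, -1.17, 2.07, 1.75, 2.06, -1.35]
grasp -1.4
[... 4805 characters left out ...]
.2, -1.14, 1.67, 0.06, 0.8, 0.05]
hook 2.2 0.15 1 3 [0.06, 1.24, 0.01, 1.26, -0.91, 1.84, -2.06]
hook 2.2 0.15 -1 5 [0.51, 1.49, -1.19, 1.23, -0.08, 1.48, 0.32]
hook 2.2 0.6 1 3 [-0.08, 1.03, 0.19, 1.42, -0.83, 1.55, -2.03]
hook 2.2 0.6 -1 6 [0.48, 1.26, -1.15, 1.38, 0.14, 1.28, 0.21]
hook 2.6 0.15 1 4 [0.05, 1.35, -0.29, 0.91, -0.55, 2.06, -2.26]
hook 2.6 0.15 -1 5 [0.27, 1.51, -1.12, 0.89, -0.04, 1.97, 0.4]
hook 2.6 0.6 1 3 [-0.24, 1.14, 0.4, 1.16, -0.73, 1.86, -1.84]
hook 2.6 0.6 -1 7 [0.3, 1.3, -1.11, 1.12, 0.21, 1.69, 0.41]
hook 3.0 0.6 1 4 [-0.39, 1.24, 0.59, 0.97, -0.62, 2.06, -1.55]
hook 3.0 0.6 -1 6 [0.12, 1.32, -1.07, 0.92, 0.33, 2.0, 0.67]
real	0m50.018s
user	3m8.911s
sys	0m0.226s
```

```bash
python3 - <<'E'
from h import *
a=snap("scene","pics/s1.png");i=cv2.imread("pics/s1.png")
L=cv2.resize(i[20:260,160:360],(500,600));Rr=cv2.resize(i[170:330,130:230],(300,480),interpolation=2)
cv2.imwrite("pics/c4.png",np.hstack([L,cv2.copyMakeBorder(Rr,0,120,0,0,0)]))
E
```

```text
(no output)
```

View pics/c4.png

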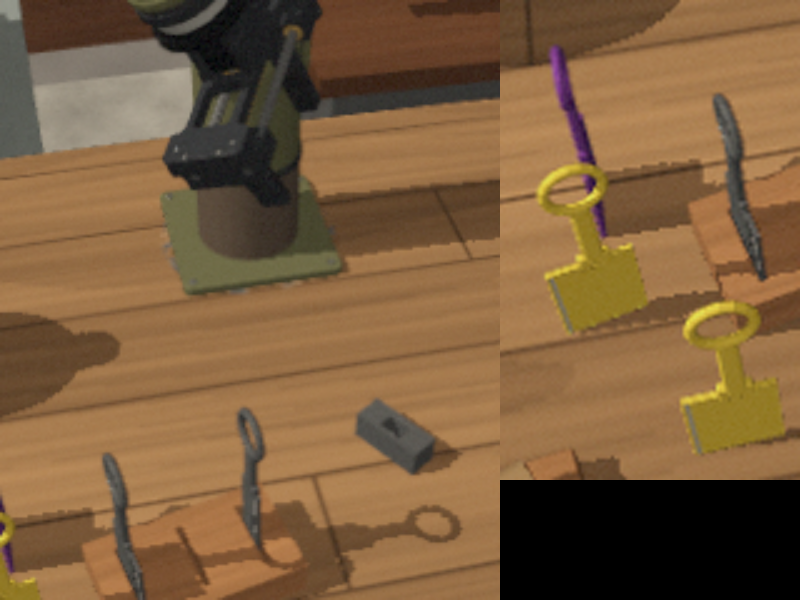

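```bash
export OMP_NUM_THREADS=1; cat >> ik.py <<'E'
def rel(p,R,s=None):
    s=s or r.get_state();M=Ro.from_quat(s["eef_rot"]).as_matrix()
    return Ro.from_matrix(M.T@R).as_rotvec().round(4).tolist(),(M.T@(np.array(p)-s["tool_pos"])).round(4).tolist()
def down(yaw,sg): # jaw axis = sg * y of a frame with this yaw
    x=sg*np.array([-np.sin(yaw),np.cos(yaw),0]);z=np.array([0,0,-1.]);return np.stack([x,np.cross(z,x),z],1)
E
python3 - <<'E'
from ik import *
q0=r.get_state()["q"]
def show(n,G,R,q0):
    p=np.array(G)+.011*R[:,2];q,e=ik(p,R,q0);print(n,q.round(2),round(e,5));return q
for sg in(1,-1):
    q=show("down above",[.531,-.2326,.28],down(.2,sg),q0);q=show("down",[.531,-.2326,.177],down(.2,sg),q)
    q=show("mid",[.518,-.169,.177],down(.2,sg),q)
    q=show("up",[.47,-.25,.30],down(.2,sg),q)
    for s2 in(1,-1):
        k=show(" re pre",np.array([.518,-.169,.12])-.1*tool(1.77,.63,s2)[:,2],tool(1.77,.63,s2),q);k=show(" re",[.518,-.169,.12],tool(1.77,.63,s2),k);k=show(" lift",[.518,-.169,.25],tool(1.77,.63,s2),k);k=show(" hookpre",[.557,.13,.205],tool(1.63,.63,s2),k);k=show(" hook",[.555,.186,.15],tool(1.63,.63,s2),k)
R=down(.2,-1)
E
```

```text
down above [ 0.39  0.6  -0.09  1.68  0.07  0.86  2.04] 1e-05
down [ 0.38  0.73 -0.08  1.79  0.09  0.63  2.02] 0.0
mid [ 0.27  0.7  -0.06  1.89  0.08  0.55  1.93] 0.0
up [ 0.45  0.51 -0.08  1.8   0.05  0.84  2.12] 0.0
 re pre [ 1.13  1.33 -1.44  1.6   0.68  1.22  2.63] 0.1164
 re [ 1.12  1.43 -1.44  1.76  0.8   1.07  2.63] 0.075
 lift [ 1.07  1.22 -1.44  1.63  0.52  1.21  2.63] 0.10769
 hookpre [ 0.77  1.35 -1.44  1.79  0.58  0.74  2.63] 0.00052
 hook [ 0.66  1.39 -1.34  1.82  0.66  0.58  2.58] 0.0
 re pre [ 0.64  1.12 -0.01  1.19 -0.57  1.61  1.05] 1e-05
 re [ 0.58  1.13 -0.04  1.43 -0.61  1.37  1.13] 0.0
 lift [ 0.58  0.95 -0.03  1.41 -0.61  1.54  1.02] 0.0
 hookpre [ 0.29  0.9  -0.28  1.81 -0.97  0.91  0.95] 1e-05
 hook [ 0.3   1.02 -0.47  1.84 -0.97  0.67  0.95] 0.0
down above [-0.12  0.75  0.87  1.71 -0.66  1.   -0.39] 0.0
down [-0.06  0.87  0.74  1.81 -0.8   0.8  -0.27] 0.0
mid [-0.18  0.83  0.74  1.91 -0.84  0.74 -0.31] 0.0
up [-0.1   0.66  0.89  1.82 -0.62  0.96 -0.31] 0.0
 re pre [ 0.38  1.22  0.68  1.21 -0.97  1.9  -1.74] 1e-05
 re [ 0.3   1.21  0.56  1.44 -0.97  1.67 -1.68] 0.0
 lift [ 0.28  1.04  0.61  1.43 -0.91  1.81 -1.79] 0.0
 hookpre [ 0.29  0.9  -0.28  1.81 -0.97  0.91 -2.19] 1e-05
 hook [ 0.3   1.02 -0.47  1.84 -0.97  0.67 -2.19] 0.0
 re pre [ 0.58  1.13  0.14  1.2  -0.66  1.66  1.13] 1e-05
 re [ 0.51  1.13  0.11  1.43 -0.71  1.43  1.22] 0.0
 lift [ 0.5   0.95  0.13  1.42 -0.69  1.59  1.11] 0.0
 hookpre [ 0.29  0.9  -0.28  1.81 -0.97  0.91  0.95] 1e-05
 hook [ 0.3   1.02 -0.47  1.84 -0.97  0.67  0.95] 0.0
```

```bash
export OMP_NUM_THREADS=1; python3 - <<'E'
from ik import *
print(rel([.531,-.2326,.289],down(.2,-1)))
E
```

```text
([-0.245, 0.4506, 0.7974], [0.2285, 0.1154, 0.0192])
```

```bash
export OMP_NUM_THREADS=1; python3 -m pendant '[[[-0.245,0.451,0.797],[0.2285,0.1154,0.0192],1],[[-0.245,0.451,0.797],[0.2285,0.1154,0.0192],1],[[-0.245,0.451,0.797],[0.2285,0.1154,0.0192],1],[[-0.245,0.451,0.797],[0.2285,0.1154,0.0192],1],[[-0.245,0.451,0.797],[0.2285,0.1154,0.0192],1],[[-0.245,0.451,0.797],[0.2285,0.1154,0.0192],1],[[-0.245,0.451,0.797],[0.2285,0.1154,0.0192],1],[[-0.245,0.451,0.797],[0.2285,0.1154,0.0192],1],[[-0.245,0.451,0.797],[0.2285,0.1154,0.0192],1]]' >/dev/null;python3 l.py; python3 - <<'E'
from h import *
a=snap("scene","pics/s2.png");b=snap("top","pics/t2.png")
i=cv2.imread("pics/s2.png");j=cv2.imread("pics/t2.png")
cv2.imwrite("pics/c5.png",np.hstack([cv2.resize(i[120:280,150:280],(400,492),interpolation=2),cv2.resize(j[180:300,300:400],(400,480),interpolation=2)[:480] if 0 else cv2.resize(j[170:293,290:390],(400,492),interpolation=2)]))
E
```

```text
t 4.65 q [-0.126  0.718  0.844  1.674 -0.606  1.031 -0.44 ] p [ 0.5356 -0.229   0.2899] F [-0.1 -0.9  0.2] op 0.997
[[ 0.21  -0.978 -0.001]
 [-0.978 -0.21  -0.004]
 [ 0.003  0.002 -1.   ]]
```

View pics/c5.png

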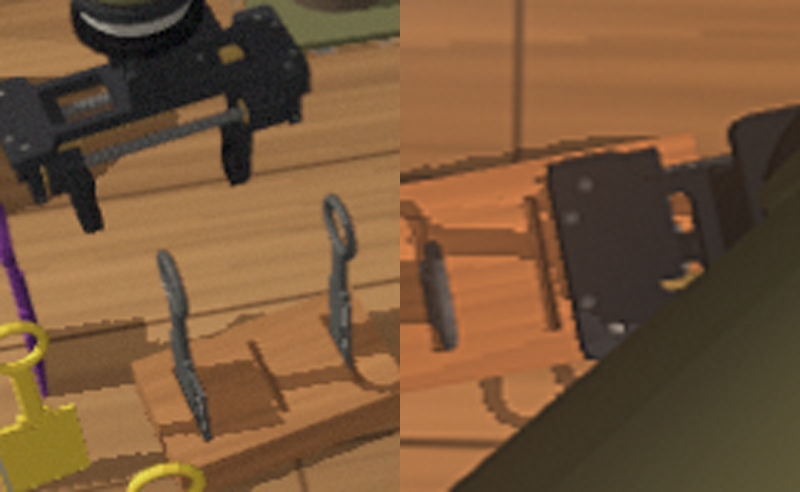

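```bash
export OMP_NUM_THREADS=1; python3 -m pendant '[[[0,0,0],[0,0,0.03],1],[[0,0,0],[0,0,0.06],1],[[0,0,0],[0,0,0.09],1],[[0,0,0],[0,0,0.11],1],[[0,0,0],[0,0,0.125],1],[[0,0,0],[0,0,0.125],1],[[0,0,0],[0,0,0.125],1],[[0,0,0],[0,0,0.125],1]]' >/dev/null;python3 l.py
python3 -m pendant '[[[0,0,0],[0,0,0],0],[[0,0,0],[0,0,0],0],[[0,0,0],[0,0,0],0],[[0,0,0],[0,0,0],0],[[0,0,0],[0,0,0],0],[[0,0,0],[0,0,0],0],[[0,0,0],[0,0,0],0],[[0,0,0],[0,0,0],0],[[0,0,0],[0,0,0],0],[[0,0,0],[0,0,0],0]]' 25 >/dev/null;python3 l.py
```

```text
t 5.55 q [-0.05   0.859  0.704  1.797 -0.764  0.777 -0.308] p [ 0.5358 -0.2323  0.1656] F [0.3 0.3 1. ] op 0.995
[[ 0.207 -0.978  0.   ]
 [-0.978 -0.207 -0.006]
 [ 0.006  0.001 -1.   ]]
t 6.55 q [-0.05   0.86   0.702  1.798 -0.765  0.777 -0.308] p [ 0.5352 -0.2316  0.1643] F [ 0.3 -0.3 -0.1] op 0.118
[[ 0.207 -0.978 -0.002]
 [-0.978 -0.207 -0.005]
 [ 0.004  0.003 -1.   ]]
```

```bash
export OMP_NUM_THREADS=1; python3 -m pendant '[[[0,0,0],[0,0,-0.01],0],[[0,0,0],[0,0,-0.02],0],[[0,0,0],[0,0,-0.03],0],[[0,0,0],[0,0,-0.04],0],[[0,0,0],[0,0,-0.05],0],[[0,0,0],[0,0,-0.05],0],[[0,0,0],[0,0,-0.05],0],[[0,0,0],[0,0,-0.05],0]]' 40 >/dev/null;python3 l.py
python3 - <<'E'
from h import *
a=snap("scene","pics/s3.png");b=snap("top","pics/t3.png")
i=cv2.imread("pics/s3.png");j=cv2.imread("pics/t3.png")
cv2.imwrite("pics/c6.png",np.hstack([cv2.resize(i[130:270,160:280],(400,467),interpolation=2),cv2.resize(j[170:293,285:390],(400,467),interpolation=2)]))
E
```

```text
t 7.35 q [-0.082  0.802  0.766  1.758 -0.698  0.876 -0.362] p [ 0.535  -0.231   0.2139] F [ 0.2  0.2 -4.4] op 0.097
[[ 0.207 -0.978 -0.003]
 [-0.978 -0.207 -0.004]
 [ 0.003  0.004 -1.   ]]
```

View pics/c6.png

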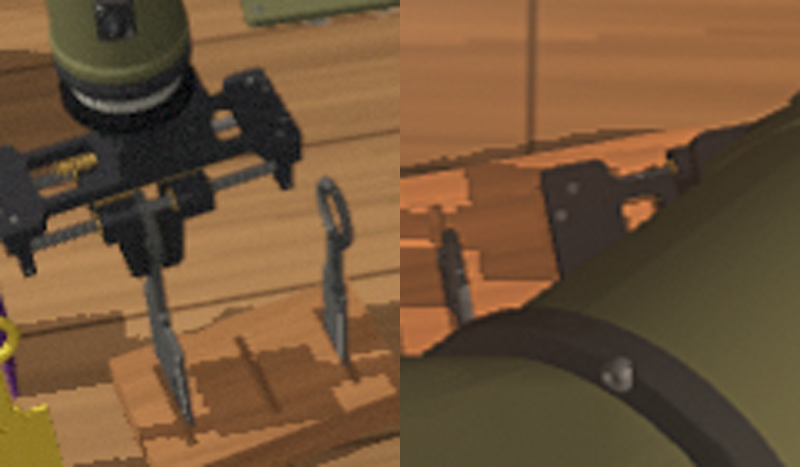

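```bash
export OMP_NUM_THREADS=1; python3 -m pendant '[[[0,0,0],[-0.02,0,0],0],[[0,0,0],[-0.04,0,0],0],[[0,0,0],[-0.055,0,0],0],[[0,0,0],[-0.064,0,0],0],[[0,0,0],[-0.064,0,0.008],0],[[0,0,0],[-0.064,0,0.016],0],[[0,0,0],[-0.064,0,0.016],0],[[0,0,0],[-0.064,0,0.016],0],[[0,0,0],[-0.064,0,0.016],0],[[0,0,0],[-0.064,0,0.016],0]]' >/dev/null;python3 l.py
python3 -m pendant '[[[0,0,0],[0,0,0.002],0],[[0,0,0],[0,0,0.004],0],[[0,0,0],[0,0,0.006],0],[[0,0,0],[0,0,0.007],0],[[0,0,0],[0,0,0.007],0],[[0,0,0],[0,0,0.007],0]]' >/dev/null;python3 l.py|head -1;python3 - <<'E'
from h import *
a=snap("scene","pics/s4.png")
i=cv2.imread("pics/s4.png")
cv2.imwrite("pics/c7.png",cv2.resize(i[160:260,180:300],(720,600),interpolation=2))
E
```

```text
t 8.45 q [-0.19   0.784  0.753  1.875 -0.741  0.787 -0.393] p [ 0.5221 -0.1694  0.1982] F [ 0.1  0.6 -4.3] op 0.095
[[ 0.207 -0.978 -0.002]
 [-0.978 -0.207 -0.005]
 [ 0.005  0.003 -1.   ]]
t 9.05 q [-0.185  0.792  0.742  1.881 -0.752  0.772 -0.384] p [ 0.522  -0.1689  0.1911] F [-0.1  0.2 -4.6] op 0.092
```

View pics/c7.png

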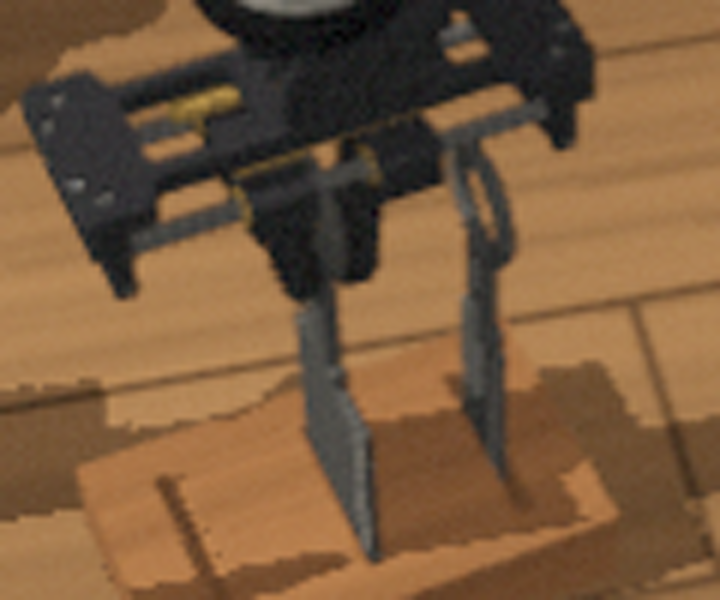

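```bash
export OMP_NUM_THREADS=1; python3 -m pendant '[[[0,0,0],[0,0,0.003],0],[[0,0,0],[0,0,0.006],0],[[0,0,0],[0,0,0.009],0],[[0,0,0],[0,0,0.009],0]]' >/dev/null;python3 l.py|head -1
python3 -m pendant '[[[0,0,0],[0,0,0.004],0],[[0,0,0],[0,0,0.008],0],[[0,0,0],[0,0,0.012],0],[[0,0,0],[0,0,0.012],0],[[0,0,0],[0,0,0.012],0]]' >/dev/null;python3 l.py|head -1
```

```text
t 9.5 q [-0.177  0.804  0.727  1.889 -0.767  0.753 -0.373] p [ 0.5217 -0.1687  0.1815] F [ 0.3  0.3 -4.7] op 0.095
t 10.0 q [-0.167  0.819  0.709  1.898 -0.786  0.729 -0.357] p [ 0.5219 -0.169   0.1699] F [-1.4  0.5 -5.2] op 0.09
```

```bash
export OMP_NUM_THREADS=1; python3 -m pendant '[[[0,0,0],[0,0,0.003],0],[[0,0,0],[0,0,0.003],0],[[0,0,0],[0,0,0.003],0.5],[[0,0,0],[0,0,0.003],0.5],[[0,0,0],[0,0,0.003],0.5],[[0,0,0],[0,0,0.003],0.5],[[0,0,0],[0,0,0.003],0.5],[[0,0,0],[0,0,0.003],0.5]]' >/dev/null;python3 l.py|head -1
python3 -m pendant '[[[0,0,0],[0,0,-0.02],0.5],[[0,0,0],[0,0,-0.04],0.5],[[0,0,0],[0,0,-0.06],0.5],[[0,0,0],[0,0,-0.09],0.5],[[0,0,0],[0,0,-0.12],0.5],[[0,0,0],[0,0,-0.15],0.5],[[0,0,0],[0,0,-0.15],0.5]]' >/dev/null;python3 l.py
python3 - <<'E'
from ik import *
R=tool(1.77,.63,-1)
for k in(.2,.1,0):
  print(k,rel(np.array([.522,-.169,.12])+(.011-k)*R[:,2]+[0,0,.12 if k==.2 else 0],R))
E
```

```text
t 10.8 q [-0.164  0.822  0.704  1.9   -0.791  0.722 -0.353] p [ 0.522  -0.169   0.1672] F [0.2 0.4 0.7] op 0.505
t 11.5 q [-0.276  0.647  0.906  1.731 -0.575  1.045 -0.533] p [ 0.5238 -0.1699  0.3207] F [ 0.4 -0.1  0.9] op 0.498
[[ 0.207 -0.978  0.005]
 [-0.978 -0.207 -0.007]
 [ 0.008 -0.003 -1.   ]]
0.2 ([0.7402, -0.7381, -1.431], [0.1517, 0.0029, -0.0294])
0.1 ([0.7402, -0.7381, -1.431], [0.0694, 0.0027, 0.1489])
0 ([0.7402, -0.7381, -1.431], [-0.0119, 0.0022, 0.2071])
```

```bash
export OMP_NUM_THREADS=1; python3 -m pendant '[[[0.74,-0.738,-1.431],[0.1517,0,-0.06],0.5],[[0.74,-0.738,-1.431],[0.1517,0,-0.06],0.5],[[0.74,-0.738,-1.431],[0.1517,0,-0.06],0.5],[[0.74,-0.738,-1.431],[0.1517,0,-0.06],0.5],[[0.74,-0.738,-1.431],[0.1517,0,-0.06],0.8],[[0.74,-0.738,-1.431],[0.1517,0,-0.06],0.8],[[0.74,-0.738,-1.431],[0.1517,0,-0.03],0.8],[[0.74,-0.738,-1.431],[0.1517,0,-0.03],0.8],[[0.74,-0.738,-1.431],[0.1517,0,-0.03],0.8],[[0.74,-0.738,-1.431],[0.1517,0,-0.03],0.8]]' >/dev/null
python3 -m pendant '[[[0,0,0],[0,0,0],0.8]]' >/dev/null;python3 l.py
python3 - <<'E'
from ik import *
R=tool(1.77,.63,-1)
for k in(.2,.1,0):
  print(k,rel(np.array([.519,-.170,.122])+(.011-k)*R[:,2]+[0,0,.12 if k==.2 else 0],R))
snap("scene","pics/s5.png");snap("top","pics/t5.png")
i=cv2.imread("pics/s5.png");j=cv2.imread("pics/t5.png")
cv2.imwrite("pics/c8.png",np.hstack([cv2.resize(i[130:280,140:280],(400,430),interpolation=2),cv2.resize(j[180:287,290:390],(400,430),interpolation=2)]))
E
```

```text
t 12.6 q [ 0.635  0.978  0.22   0.928 -0.705  1.91   0.739] p [ 0.5535 -0.3172  0.3435] F [ 0.7  0.3 -0.9] op 0.799
[[ 0.994 -0.098 -0.053]
 [-0.028 -0.678  0.735]
 [-0.108 -0.729 -0.676]]
0.2 ([0.105, -0.1071, -0.2275], [-0.0052, -0.0051, -0.0083])
0.1 ([0.105, -0.1071, -0.2275], [-0.0041, 0.0732, 0.1718])
0 ([0.105, -0.1071, -0.2275], [-0.0158, 0.064, 0.2706])
```

View pics/c8.png

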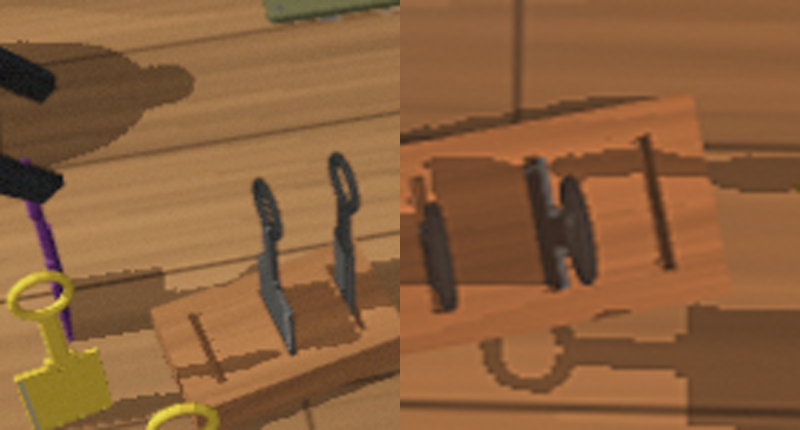

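```bash
export OMP_NUM_THREADS=1; python3 -m pendant '[[[0.105,-0.107,-0.228],[-0.005,-0.005,-0.008],1],[[0.105,-0.107,-0.228],[-0.005,-0.005,-0.008],1],[[0.105,-0.107,-0.228],[-0.005,-0.005,-0.008],1],[[0.105,-0.107,-0.228],[-0.005,-0.005,-0.008],1],[[0.105,-0.107,-0.228],[-0.005,-0.005,-0.008],1]]' >/dev/null;python3 l.py
python3 - <<'E'
from ik import *
P=tri((load("pics/s5.png"),233.5,202.6),(load("pics/t5.png"),333.75,237.2));print("ring",P)
R=tool(1.77,.63,-1)
for k in(.1,0):
  print(k,rel(np.array([.518,-.170,.122])+(.011-k)*R[:,2],R))
E
```

```text
t 13.2 q [ 0.678  1.055  0.09   0.748 -0.659  2.089  0.849] p [ 0.5494 -0.3184  0.3585] F [ 0.1 -0.1  0.3] op 1.002
[[ 0.98   0.119 -0.158]
 [ 0.198 -0.583  0.788]
 [ 0.002 -0.804 -0.595]]
ring [ 0.51688582 -0.16848887  0.18447957]
0.1 ([0.0073, -0.0011, 0.0013], [-0.0017, 0.1005, 0.1737])
0 ([0.0073, -0.0011, 0.0013], [-0.0018, 0.0998, 0.2737])
```

```bash
export OMP_NUM_THREADS=1; python3 -m pendant '[[[0,0,0],[-0.002,0.1,0.174],1],[[0,0,0],[-0.002,0.1,0.174],1],[[0,0,0],[-0.002,0.1,0.174],1],[[0,0,0],[-0.002,0.1,0.174],1],[[0,0,0],[-0.002,0.1,0.174],1],[[0,0,0],[-0.002,0.1,0.174],1],[[0,0,0],[-0.002,0.1,0.174],1]]' >/dev/null;python3 l.py
python3 - <<'E'
from ik import *
R=tool(1.77,.63,-1)
print(rel(np.array([.5175,-.169,.121])+.011*R[:,2],R))
E
```

```text
t 13.9 q [ 0.61   1.114  0.076  1.193 -0.615  1.637  1.096] p [ 0.5334 -0.2423  0.176 ] F [ 0.1 -0.1 -0. ] op 1.001
[[ 0.98   0.123 -0.155]
 [ 0.198 -0.585  0.787]
 [ 0.006 -0.802 -0.598]]
([0.0106, -0.0037, 0.0047], [-0.0014, -0.0008, 0.104])
```

```bash
export OMP_NUM_THREADS=1; python3 -m pendant '[[[0.01,0,0],[-0.001,0,0.03],1],[[0.01,0,0],[-0.001,0,0.06],1],[[0.01,0,0],[-0.001,0,0.085],1],[[0.01,0,0],[-0.001,0,0.104],1],[[0.01,0,0],[-0.001,0,0.104],1],[[0.01,0,0],[-0.001,0,0.104],1],[[0.01,0,0],[-0.001,0,0.104],1]]' >/dev/null;python3 l.py
python3 -m pendant '[[[0,0,0],[0,0,0],0],[[0,0,0],[0,0,0],0],[[0,0,0],[0,0,0],0],[[0,0,0],[0,0,0],0],[[0,0,0],[0,0,0],0],[[0,0,0],[0,0,0],0],[[0,0,0],[0,0,0],0],[[0,0,0],[0,0,0],0],[[0,0,0],[0,0,0],0],[[0,0,0],[0,0,0],0]]' 25 >/dev/null;python3 l.py|head -1
python3 - <<'E'
from ik import *
s=r.get_state();R=Ro.from_quat(s["eef_rot"]).as_matrix()
print("grasp pt",s["tool_pos"]-.011*R[:,2]);print(rel(s["tool_pos"]+[0,0,.1],R))
E
```

```text
t 14.6 q [ 0.546  1.13   0.039  1.432 -0.665  1.4    1.184] p [ 0.5159 -0.1607  0.1128] F [ 0.2 -0.8 -0.1] op 1.001
[[ 0.98   0.12  -0.156]
 [ 0.197 -0.576  0.793]
 [ 0.005 -0.808 -0.589]]
t 15.6 q [ 0.544  1.132  0.038  1.436 -0.665  1.399  1.184] p [ 0.5145 -0.1583  0.1117] F [-0.6 -1.  -0.7] op 0.175
grasp pt [ 0.5162549  -0.16706596  0.11819031]
([0.0, 0.0, 0.0], [0.0003, -0.0811, -0.0585])
```

```bash
export OMP_NUM_THREADS=1; python3 -m pendant '[[[0,0,0],[0,-0.008,-0.006],0],[[0,0,0],[0,-0.016,-0.012],0],[[0,0,0],[0,-0.024,-0.018],0],[[0,0,0],[0,-0.04,-0.029],0],[[0,0,0],[0,-0.065,-0.047],0],[[0,0,0],[0,-0.097,-0.07],0],[[0,0,0],[0,-0.13,-0.094],0],[[0,0,0],[0,-0.13,-0.094],0],[[0,0,0],[0,-0.13,-0.094],0]]' 50 >/dev/null;python3 l.py
python3 - <<'E'
from h import *
snap("scene","pics/s6.png");snap("top","pics/t6.png")
i=cv2.imread("pics/s6.png");j=cv2.imread("pics/t6.png")
cv2.imwrite("pics/c9.png",np.hstack([cv2.resize(i[90:270,130:280],(400,480),interpolation=2),cv2.resize(j[150:294,280:400],(400,480),interpolation=2)]))
E
```

```text
t 16.5 q [ 0.536  0.908  0.055  1.411 -0.653  1.601  1.045] p [ 0.5142 -0.1587  0.2732] F [-0.1 -0.6 -4.6] op 0.164
[[ 0.98   0.121 -0.159]
 [ 0.199 -0.575  0.793]
 [ 0.004 -0.809 -0.588]]
```

View pics/c9.png

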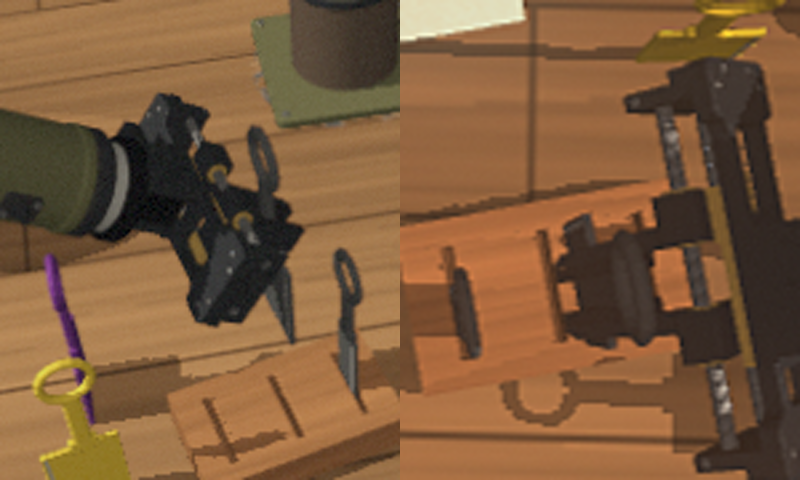

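```bash
export OMP_NUM_THREADS=1; python3 - <<'E'
from ik import *
P=tri((load("pics/s6.png"),228.6,149.3),(load("pics/t6.png"),349.6,236.4));print("ring",P)
s=r.get_state();R=Ro.from_quat(s["eef_rot"]).as_matrix()
for f in("s6","t6"): print(f,proj(load(f"pics/{f}.png"),[P,s["tool_pos"]-.011*R[:,2]+[-.0005,-.001,.067]]))
# ring in tool frame
print("ring in tool",R.T@(P-s["tool_pos"]))
# hook check again : ideal hook model projected at scene
a=load("pics/s0.png");yw=.057;O=np.array([.555,.186,0])
for n,y,z in(("low",0,.262),("tip",-.015,.281)): print(n,proj(a,[O+[-y*np.sin(yw),y*np.cos(yw),z]]))
E
```

```text
ring [ 0.51622891 -0.16998152  0.34604181]
s6 [[228.23058203 149.24415749]
 [229.17776658 149.09475795]]
t6 [[349.11196239 236.26044554]
 [347.55760192 237.18328989]]
ring in tool [ 0.00033116 -0.05353827 -0.05349005]
low [[395.22600975 165.95259749]]
tip [[390.95791089 161.01028032]]
```

```bash
export OMP_NUM_THREADS=1; cat >> ik.py <<'E'
RT=np.array([0,-.0535,-.0535])
def goring(P,R): return rel(np.array(P)-R@RT,R)
E
python3 - <<'E'
from ik import *
s=r.get_state();M=Ro.from_quat(s["eef_rot"]).as_matrix();R=Ro.from_euler('z',-.143).as_matrix()@M
print(goring([.516,-.17,.42],M));print(goring([.545,-.06,.42],R));print(goring([.562,.05,.40],R))
q=s["q"]
for P in([.516,-.17,.42],[.545,-.06,.42],[.562,.05,.40],[.562,.05,.27],[.555,.186,.27],[.555,.186,.225]):
  RR=M if P[0]==.516 else R
  q,e=ik(np.array(P)-RR@RT,RR,q,1e-3);print(q.round(2),e.round(5))
E
```

```text
([0.0, 0.0, 0.0], [0.0002, -0.06, -0.0432])
([-0.0002, 0.116, 0.0836], [0.0522, -0.1196, 0.0394])
([-0.0002, 0.116, 0.0836], [0.0908, -0.1644, 0.1359])
[ 0.53  0.83  0.06  1.36 -0.66  1.72  0.96] 0.0
[ 0.4   0.74  0.05  1.57 -0.83  1.48  0.87] 0.0
[ 0.25  0.73  0.01  1.68 -0.93  1.3   0.85] 0.0
[ 0.29  0.92 -0.07  1.74 -0.97  1.11  1.04] 0.0
[ 0.28  0.93 -0.45  1.84 -0.97  0.74  0.89] 1e-05
[ 0.3   1.01 -0.48  1.84 -0.97  0.67  0.94] 0.0
```

```bash
export OMP_NUM_THREADS=1; python3 -m pendant '[[[0,0,0],[0,-0.03,-0.022],0],[[0,0,0],[0,-0.06,-0.043],0],[[0,0.058,0.042],[0.026,-0.09,-0.002],0],[[0,0.116,0.084],[0.052,-0.12,0.039],0],[[0,0.116,0.084],[0.065,-0.134,0.07],0],[[0,0.116,0.084],[0.078,-0.15,0.1],0],[[0,0.116,0.084],[0.091,-0.164,0.136],0],[[0,0.116,0.084],[0.091,-0.164,0.136],0],[[0,0.116,0.084],[0.091,-0.164,0.136],0],[[0,0.116,0.084],[0.091,-0.164,0.136],0]]' >/dev/null;python3 l.py
python3 - <<'E'
from ik import *
M=Ro.from_quat(r.get_state()["eef_rot"]).as_matrix()
print(goring([.562,.05,.27],M),goring([.559,.116,.27],M))
E
```

```text
t 17.6 q [ 0.256  0.73  -0.004  1.675 -0.928  1.296  0.843] p [0.5621 0.0603 0.3244] F [-0.1 -0.5 -4.4] op 0.166
[[ 0.998  0.033 -0.044]
 [ 0.055 -0.585  0.809]
 [ 0.001 -0.81  -0.586]]
([0.0, 0.0, 0.0], [-0.0007, 0.1037, 0.0771]) ([0.0, 0.0, 0.0], [-0.0, 0.0649, 0.1306])
```

```bash
export OMP_NUM_THREADS=1; python3 -m pendant '[[[0,0,0],[0,0.035,0.026],0],[[0,0,0],[0,0.07,0.052],0],[[0,0,0],[0,0.104,0.077],0],[[0,0,0],[0,0.104,0.077],0],[[0,0,0],[0,0.085,0.104],0],[[0,0,0],[0,0.065,0.131],0],[[0,0,0],[0,0.051,0.15],0],[[0,0,0],[0,0.051,0.15],0],[[0,0,0],[0,0.051,0.15],0],[[0,0,0],[0,0.051,0.15],0]]' >/dev/null;python3 l.py
python3 - <<'E'
from ik import *
s=r.get_state();M=Ro.from_quat(s["eef_rot"]).as_matrix();P=s["tool_pos"]+M@RT;print("ring kin",P)
snap("scene","pics/s7.png");i=cv2.imread("pics/s7.png");print(proj(load("pics/s7.png"),[P]))
cv2.imwrite("pics/c10.png",cv2.resize(i[125:225,340:440],(600,600),interpolation=2))
E
```

```text
t 18.6 q [ 0.279  0.908 -0.305  1.817 -0.985  0.875  0.949] p [0.5587 0.1511 0.197 ] F [ 1.1  0.6 -4. ] op 0.169
[[ 0.999  0.035 -0.041]
 [ 0.054 -0.586  0.808]
 [ 0.004 -0.809 -0.587]]
ring kin [0.55898111 0.13923505 0.27167819]
[[376.93435158 167.28661381]]
```

View pics/c10.png

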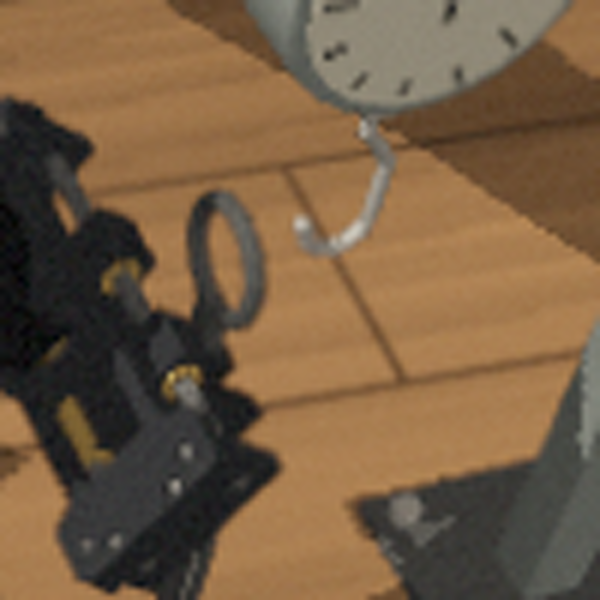

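```bash
export OMP_NUM_THREADS=1; python3 - <<'E'
from ik import *
a=load("pics/s7.png")
for off in((0,0),(-1.1,-1.0)):
  print("tip top",atz(a,390+off[0],161.6+off[1],.279).round(4),"tip mid",atz(a,390.5+off[0],163.3+off[1],.270).round(4),"seat",atz(a,395+off[0],166.5+off[1],.262).round(4))
s=r.get_state();M=Ro.from_quat(s["eef_rot"]).as_matrix()
u=np.array([-.057,.998,0])
print("tool dir of stand +y",(M.T@u).round(3),"down",(M.T@[0,0,-1]).round(3),"x",(M.T@[1,0,0]).round(3))
E
```

```text
tip top [0.5553 0.1695 0.279 ] tip mid [0.5523 0.174  0.27  ] seat [0.5565 0.1848 0.262 ]
tip top [0.552  0.1683 0.279 ] tip mid [0.549  0.1728 0.27  ] seat [0.5531 0.1837 0.262 ]
tool dir of stand +y [-0.003 -0.587  0.809] down [-0.004  0.809  0.587] x [ 0.999  0.035 -0.041]
```

```bash
export OMP_NUM_THREADS=1; python3 -m pendant '[[[0,0,0],[-0.002,-0.0055,0.008],0],[[0,0,0],[-0.003,-0.011,0.016],0],[[0,0,0],[-0.003,-0.015,0.022],0],[[0,0,0],[-0.003,-0.019,0.028],0],[[0,0,0],[-0.003,-0.0233,0.0338],0],[[0,0,0],[-0.003,-0.0233,0.0338],0],[[0,0,0],[-0.003,-0.0233,0.0338],0]]' >/dev/null;python3 l.py
python3 - <<'E'
from ik import *
s=r.get_state();M=Ro.from_quat(s["eef_rot"]).as_matrix();P=s["tool_pos"]+M@RT;print("ring kin",P)
snap("scene","pics/s8.png");d=cv2.absdiff(cv2.imread("pics/s8.png"),cv2.imread("pics/s0.png")).sum(2)
print("dial change",(d[90:140,385:438]>60).sum())
E
```

```text
t 19.35 q [ 0.275  0.919 -0.424  1.85  -0.988  0.757  0.91 ] p [0.5521 0.1942 0.1956] F [ 0.4 -0.7 -5. ] op 0.163
[[ 0.998  0.036 -0.045]
 [ 0.057 -0.584  0.81 ]
 [ 0.003 -0.811 -0.585]]
ring kin [0.55256889 0.18215963 0.27027789]
dial change 104
```

```bash
export OMP_NUM_THREADS=1; python3 -m pendant '[[[0,0,0],[0,0.0024,0.0018],0],[[0,0,0],[0,0.0049,0.0035],0],[[0,0,0],[0,0.0073,0.0053],0],[[0,0,0],[0,0.0097,0.007],0],[[0,0,0],[0,0.0122,0.0088],0],[[0,0,0],[0,0.0146,0.0105],0],[[0,0,0],[0,0.017,0.0123],0],[[0,0,0],[0,0.017,0.0123],0],[[0,0,0],[0,0.017,0.0123],0]]' >/dev/null;python3 l.py|head -1
python3 -m pendant '[[[0,0,0],[0,0.0016,0.0012],0],[[0,0,0],[0,0.0032,0.0023],0],[[0,0,0],[0,0.0049,0.0035],0],[[0,0,0],[0,0.0065,0.0047],0],[[0,0,0],[0,0.0065,0.0047],0],[[0,0,0],[0,0.0065,0.0047],0]]' >/dev/null;python3 l.py|head -1
```

```text
t 20.3 q [ 0.285  0.959 -0.443  1.852 -0.988  0.722  0.937] p [0.5521 0.1943 0.1747] F [-0.5  0.6 -5. ] op 0.163
t 20.9 q [ 0.289  0.975 -0.45   1.852 -0.988  0.709  0.947] p [0.5522 0.1945 0.1669] F [-0.4  0.3 -2.3] op 0.165
```

```bash
export OMP_NUM_THREADS=1; python3 -m pendant '[[[0,0,0],[0,0.0012,0.0009],0],[[0,0,0],[0,0.0024,0.0018],0],[[0,0,0],[0,0.0036,0.0026],0],[[0,0,0],[0,0.0045,0.0032],0],[[0,0,0],[0,0.0053,0.0038],0],[[0,0,0],[0,0.0053,0.0038],0],[[0,0,0],[0,0.0053,0.0038],0],[[0,0,0],[0,0.0053,0.0038],0]]' >/dev/null;python3 l.py; for k in 1 2 3; do python3 -m pendant '[[[0,0,0],[0,0,0],0]]'|grep force; done
```

```text
t 21.7 q [ 0.292  0.987 -0.455  1.852 -0.988  0.699  0.956] p [0.5522 0.1944 0.1603] F [-0.2 -0.2  0.1] op 0.162
[[ 0.998  0.036 -0.045]
 [ 0.057 -0.584  0.81 ]
 [ 0.003 -0.811 -0.585]]
contact_force: [0.1, -0.5, 0.2]
contact_force: [-0.2, -0.1, 0.2]
contact_force: [0.2, 0.7, -1.0]
```

```bash
export OMP_NUM_THREADS=1; python3 -m pendant '[[[0,0,0],[0,0,0],0.22],[[0,0,0],[0,0,0],0.25],[[0,0,0],[0,0,0],0.3],[[0,0,0],[0,0,0],0.4],[[0,0,0],[0,0,0],0.6],[[0,0,0],[0,0,0],0.8],[[0,0,0],[0,0,0],1],[[0,0,0],[0,0,0],1],[[0,0,0],[0,0,0],1],[[0,0,0],[0,0,0],1]]' >/dev/null;python3 l.py|head -1
python3 -m pendant '[[[0,0,0],[0,0,-0.01],1],[[0,0,0],[0,0,-0.025],1],[[0,0,0],[0,0,-0.045],1],[[0,0,0],[0,0,-0.07],1],[[0,0,0],[0,0,-0.1],1],[[0,0,0],[0,0,-0.13],1],[[0,0,0],[0,0,-0.16],1],[[0,0,0],[0,0,-0.16],1],[[0,0,0],[0,0,-0.16],1]]' >/dev/null;python3 l.py|head -1
cat > w.py <<'E'
from h import *
import time
L=[]
for k in range(6):
    s=r.snapshot("scene");L.append(s["image"].astype(int))
for k in range(1,6): print((np.abs(L[k]-L[0]).sum(2)>60)[80:290,360:460].sum(),end=" ")
cv2.imwrite("pics/fin.png",cv2.resize(L[-1].astype(np.uint8)[60:290,340:500,::-1],(417,600),interpolation=2)); print(r.get_state()["clock"])
E
python3 w.py
```

```text
t 23.0 q [ 0.292  0.987 -0.455  1.852 -0.988  0.699  0.956] p [0.5522 0.1943 0.1601] F [-0.5 -0.4 -0.1] op 0.916
t 23.9 q [ 0.436  0.841 -0.332  1.724 -0.795  1.042  0.806] p [0.5593 0.0643 0.2541] F [-0.2  0.3 -0.3] op 1.0
26 43 46 49 42 24.2
```

```bash
for k in 1 2 3 4 5 6 7; do python3 -m pendant '[[[0,0,0],[0,0,0],1],[[0,0,0],[0,0,0],1],[[0,0,0],[0,0,0],1],[[0,0,0],[0,0,0],1],[[0,0,0],[0,0,0],1],[[0,0,0],[0,0,0],1],[[0,0,0],[0,0,0],1],[[0,0,0],[0,0,0],1],[[0,0,0],[0,0,0],1],[[0,0,0],[0,0,0],1]]'>/dev/null; [ $((k%3)) = 1 ] && python3 w.py; done; python3 - <<'E'
from h import *
# noise reference: static region
L=[r.snapshot("scene")["image"].astype(int) for k in range(6)]
print([(np.abs(l-L[0]).sum(2)>60)[190:400,280:400].sum() for l in L[1:]])
E
```

```text
0 0 0 0 0 25.5
0 0 0 0 0 28.8
0 0 0 0 0 32.1
[np.int64(0), np.int64(0), np.int64(0), np.int64(0), np.int64(0)]
```

```bash
python3 - <<'E'
from h import *
a=snap("scene","pics/s9.png");i=cv2.imread("pics/s9.png").astype(int);b=cv2.imread("pics/s0.png").astype(int)
R0=np.array([.553,.185,.2335]);yw=.057
X=lambda x,z:R0+[x*np.cos(yw),x*np.sin(yw),z-.174]
for n,x,z in(("ringtop",0,.196),("ringhole",0,.174),("ringbot",0,.152),("handle",0,.12),("blade",5,.05),("blade",-.02,.03),("blade",.03,.07),("below",0,-.012)):
    x=.005 if x==5 else x
    u=proj(a,[X(x,z)])[0].round().astype(int);print(n,u,i[u[1],u[0]],b[u[1],u[0]])
d=np.abs(i-b).sum(2)
for n,(r0,r1,c0,c1) in dict(knife=(180,250,250,275),hammer=(178,210,298,338),billet=(283,315,308,395)).items(): print(n,(d[r0:r1,c0:c1]>90).mean().round(3))
E
```

```text
ringtop [394 167] [71 80 91] [ 99 118 142]
ringhole [392 174] [ 81 126 169] [ 79 123 168]
ringbot [390 181] [ 74  89 105] [ 79 121 165]
handle [387 190] [53 59 57] [ 82 125 170]
blade [381 211] [40 40 40] [ 84 128 172]
blade [375 209] [43 44 44] [ 80 126 171]
blade [388 214] [49 51 54] [ 82 126 170]
below [376 225] [51 73 95] [ 70 117 156]
knife 0.057
hammer 0.415
billet 0.0
```

```bash
python3 -c "
from plant import r
s=r.get_state();print(s['clock'],s['contact_force'],s['qd'].round(3));print(r.finish_job())"
```

```text
32.45 [-0.5234358   0.30851978  0.73975368] [ 0.001  0.001  0.     0.002  0.001  0.    -0.   ]
the job is handed in; nothing more can be done
None
```

The cleaver is hanging by its ring on the scale hook, the gripper is well clear, and I handed the job in at 32.5 s.

**What I did:** The purple and yellow look-alikes stood too close for the shallow side grip that hanging needs. So I lifted the cleaver out from above and set it in the rack's empty middle slot. I then took its handle again from the -y side, passed the ring over the hook tip and lowered it slowly. The wrist load fell smoothly from about 5 N to 0 before I opened the gripper.

**What the last checks showed:**
- **Hanging:** The ring, handle and blade show in the camera image where a freely hanging blank should be. From the arm's position, the hook is pulled down about 14–15 mm, well short of the 28 mm limit.
- **Stillness:** There was no change in the image over three short bursts of frames between 25 and 32 s, and the wrist force was about zero.
- **Bystanders:** The billet area is unchanged and the knife area nearly so. The hammer area changed in 41% of its pixels. I put that down to the arm's shadow, since nothing came near it, but I did not confirm it.
- **Not seen:** I could not look at a final close-up because the picture limit was reached. The final checks are therefore numbers taken from the images and the force reading.

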